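# Snap the purge coupler onto the leaning nipple and hold it

### The arm

A 7-joint arm with a two-finger parallel gripper is mounted at the origin on the work surface; the furniture and walls round the work are solid. World frame = base frame: x ahead of the robot, y to its left, z up, the work surface at z = 0. Lengths are in m, angles in rad, forces in N, time in s.
With the tool pointing down it reaches from about 0.35 to 0.9 m from the base axis. Payload 7.2 kg.
Tool frame: the origin (TCP) lies between the finger pads; the fingertips stand ctrl.finger_overhang ahead of it and the grasp point (between the pads) lies 8 mm behind it (ctrl.finger_overhang is the distance from the TCP to the fingertips, in m); z points along the fingers, y is the line along which they close (so a half turn about z gives the same grasp; the last joint's range is limited). The gripper opens to 85 mm and grips with 20 to 120 N. Pads are 22 mm wide; open, the fingers measure 114 mm over their backs; the gripper's body (76 mm by 85 mm) begins 54 mm behind the grasp point. The pads swing forward as they close: fully open they stand 13 mm farther back than shut.
Start: joints at [1.107, 0.411, -0.013, 1.596, 0.006, 1.134, -0.082], TCP at [0.241, -0.577, 0.242] pointing down, gripper open.
Joint ranges: [-2.95, 2.95], [-0.29, 1.99], [-1.47, 1.44], [0.14, 2.54], [-1.03, 4.17], [0.13, 1.85], [-2.86, 2.86]. Speed limits (rad/s): [2.39, 2.39, 3.01, 3.01, 3.14, 3.14, 3.14].

### API

Orientations are given as a rotation vector (axis times angle).
In Python, from rig import state, camera, ticket, spotter, ctrl gives the robot as it stands.
- The arm moves only by the tool send_rows, never from a script. Its argument "plan" is a list of rows, each an object of numbers: "dx", "dy", "dz": the shift along the tool's x, y, z normalised to -1 to 1, where 1 is 20 mm; "wx", "wy", "wz": the turn, a rotation vector about the tool's x, y, z normalised to -1 to 1, where 1 is 6 degrees; "claw": the opening, from 0 (shut) to 1 (fully open). A call has 1 to 5 rows; each row shifts and turns the commanded pose from where the row before left it, along the tool's axes as they then stand; what a row does not reach is not made up. A row lasts 1/10 s, in which the tool goes at most 50 mm and 8.59 degrees, less where a joint would pass 70% of its speed; a pose out of reach is approached as far as the arm can. A call with a number of a shift or a turn outside -1 to 1 is refused whole. A call with a gripper value outside its range is refused whole. The fingers move at their own pace and stop on an object; "force" is the grip in N (left out, the last holds). Time passes only in rows, so rows that do not move let the fingers close. It gives the time, the measured TCP pose, the force, the opening and the grip force at its end, in the units of the state.
- state(): the state, without advancing time (a new reading comes with each control period).
- camera(name): name is "scene" or "side" or "wrist"; returns a dict with "frame" (384x512x3 uint8, red, green, blue), "range_z" (384x512 float32, m along the optical axis (not along the pixel's ray), 0 where there is no reading), "camera_matrix" (3x3 intrinsics, pixels), "xyz" and "orientation" of the camera in the world; the wrist camera has in their place "tool_from_camera" (4x4, takes a point from camera to tool coordinates, whose origin is the TCP and whose axes are the flange's). Camera axes: x right, y down, z forward; pixel columns grow to the right and rows downward; lengths in m; the calibration is good to about 2 mm. The wrist camera is an equidistant fisheye: a pixel r from the principal point sees the ray r / f radians off the axis. A picture is of the moment at which its call begins: read the wrist's pose just before it.
- ticket.finish_job(): hands the job in; it is judged then, once.
Trained networks look in a picture, given as the dict that the camera call returned (one of the last four; its "shot" number tells which), for a name from the list of things; names that differ only in an ending like _2 or _b are one class to them, and where a whole thing is asked for, a point or a joint stands for the part that bears it (a point fixed in the world has none). Each returns a list of dicts, best first, with "p" (0 to 1); they miss things now and then, are a little off and sometimes report something else, mostly with a low value. They report only what shows in the picture. A call takes as long as a camera call.
- spotter.regions_of(picture, thing): "region" (384x512 bool, what is visible of it) and "bbox" ([left, top, right, bottom] in pixels, round what is visible of it).
- spotter.mark_of(picture, thing): "centre" ([column, row] in pixels: a listed point, or the origin of a listed thing).
The state is a dict: "t": time; "qpos": joint angles; "qd": joint speeds; "tau": joint torques, N m; "tool_pos": TCP position; "ee_rot": TCP orientation; "wrist_force": force on the tool from outside, world axes, zero at the start; "moment": the same for the moment, N m; "grip_width": finger opening in m; "finger_force": force on a finger pad.
Only numpy, scipy, OpenCV 4.12 (cv2) and the standard library are available. Lean on these libraries where they do the work, as an engineer would, in place of code of your own. Each camera call takes 0.05 s, during which the arm holds its last target. There are 200 camera calls.

### The job

Take the wide coupler off its pin on the stand and press it mouth first and squarely onto the leaning nipple of the test block, pushing the spring collar down past its snap until it is fully home. Finish while still gripping the coupler and holding the collar down against its spring; do not let go. Leave the slim coupler on its pin, and do not knock over the flask, the beaker or the vial.

Things in the scene. Friction and masses are not known exactly. Their poses are not given: they have to be found in the camera images.
- wide_coupler: Loose steel coupler to use, 250 g, standing mouth down on the stand. Round: nose 28 mm across with a round bead 8 mm thick, 36 mm across, centred 5 mm above the mouth; a groove from 9 to 18 mm; a band 36 mm across from 18 to 28 mm; a ringed grip barrel 26 mm across from 28 to 74 mm; a brass stub to 82 mm. Origin at the centre of the mouth plane, z along its axis from mouth to stub.
- coupler_mouth (a point): Centre of the mouth plane of the wide coupler (same point and axes as its body). The mouth has a blind bore 16 mm across and 28 mm deep, into which the nipple goes.
- slim_coupler: Loose slim steel coupler, to be left alone, on the other pin of the stand: skirt 22 mm across and 28 mm high, barrel 17 mm across up to 88 mm, stub to 96 mm; its bore (8 mm) is too small for the nipple. Origin at the centre of its mouth plane.
- stand: Fixed aluminium plate 56 x 156 x 8 mm (x, y, z) with two upright pins 6 mm across and 10 mm high, at y = -50 and +50 mm; a coupler stands over each, its mouth on the plate's top 8 mm above the bench. Either coupler may be on either pin. Origin at the centre of the underside.
- test_block: Fixed test block: dark base 90 x 84 x 14 mm, pedestal 44 x 50 mm to 50 mm height, on it a steel ball swivel 42 mm across, centred at x = +4, z = 55 mm, which carries the nipple and does not give under the press. The nipple leans towards the block's own -x by 0.3 to 0.5 rad from vertical. Origin at the centre of the underside.
- nipple_tip (a point): Centre of the nipple's end, 60 mm from the swivel's centre; z points out along the nipple. The nipple is a brass stem 13 mm across (last 4 mm taper to 9 mm). Two sprung rollers, 30 mm apart and 13 mm below the tip, stand before and behind it (along the block's x) in brackets that reach out to 37 mm from the axis and up to 6 mm below the tip; the bead spreads them and they snap into the groove.
- port_seat (a point): Point on the nipple's axis, 23 mm below the tip, where the centre of the coupler's mouth is when the collar is fully down; z axis out along the nipple. Fixed to the swivel, it does not move with the collar.
- collar (a joint): Travel in m of the spring collar, a steel ring 27 mm across round the nipple, its top 14 mm below the tip at rest: 0 at rest, 0.009 fully down on its stop. Its spring pushes back with 7 N at rest, 12 N fully down; the rollers add up to about 7 N, from 2 mm before the collar is touched until the bead is past them (about 4 mm down, the snap), then help; about 4 N is left near the stop.
- flask: Glass conical flask, 86 mm across, 135 mm high, a bystander; origin at the centre of its underside, z up.
- beaker: Small glass beaker, 51 x 53 x 60 mm, a bystander; origin at the centre of its underside, z up.
- vial: White vial with black cap, 36 mm across, 78 mm high, a bystander; origin at the centre of its underside, z up.

How it is judged:
On the way, in this order (a step that is already met when the one before it is completed fails the run):
1. the wide coupler is gripped and lifted off its pin (contact force between the fingers and wide_coupler above 2 N and height (world z) of coupler_mouth above 0.03 m), for 0.2 s.
2. the nipple is in the coupler's bore, squarely (distance between coupler_mouth and port_seat below 0.018 m and angle between the z axis of wide_coupler and the z axis of nipple_tip, either way round below 0.17 rad), for 0.05 s.
At the end, for the whole second after the job is handed in: Wide coupler held in the fingers (>2 N), within 0.1 rad of the nipple's axis, mouth within 4 mm of the home point, pressing on the block (>1.5 N), collar at least 7.4 of 9 mm down; slim coupler upright, within 60 mm of the stand's origin; flask, beaker and vial upright (0.3 rad) (value of joint collar above 0.0074 m and contact force between wide_coupler and test_block above 1.5 N and contact force between the fingers and wide_coupler above 2 N and distance between coupler_mouth and port_seat below 0.004 m and angle between the z axis of wide_coupler and the z axis of nipple_tip, either way round below 0.1 rad and distance between slim_coupler and stand below 0.06 m and angle between slim_coupler's own z axis and vertical below 0.2 rad and angle between each of flask, beaker, vial's own z axis and vertical below 0.3 rad); the arm keeps its last pose, push and grip.
It fails at once if the slim coupler is taken off its pin or knocked over (distance of slim_coupler from where it was at the start of the episode above 0.02 m or angle between slim_coupler's own z axis and vertical above 0.4 rad).
It fails at once if the flask, beaker or vial is knocked over (angle between any of flask, beaker, vial's own z axis and vertical above 0.5 rad).
It also fails if it takes over 42 s, if anything falls off the work surface, if the arm or the gripper's body presses on something with over 40 N, if the wrist force passes 120 N, or if a joint passes its speed limit or range.

## Working session

There is one attempt and no reset: what is moved stays moved. The work goes in short steps, Python scripts to look and compute and a tool call to move; the robot and the scene stay as the last step left them, time stands still between calls to the robot, and variables do not carry over. Pictures are saved under pics/ and viewed, at most 10 in all, crops included, and the job is handed in when it is done.

Besides the shell and the picture viewer there is one more tool, called after ">>>" by a JSON object that holds its "op" and its "data". send_rows: Moves the arm, as the interface text tells. Its arguments: {"type":"object","properties":{"plan":{"type":"array"},"force":{"type":"number"}},"required":["plan"]}

```bash
ls; mkdir -p pics; cat > h.py <<'E'
import numpy as np,cv2
from scipy.spatial.transform import Rotation as R
from rig import state,camera,ticket,spotter,ctrl
def cam(n):
    c=camera(n); return c
def pose(c):
    o=np.array(c['orientation']); 
    M=o if o.shape==(3,3) else R.from_rotvec(o).as_matrix() if o.size==3 else None
    return M,np.array(c['xyz'])
def cloud(c):
    z=c['range_z'];K=np.array(c['camera_matrix']);v,u=np.mgrid[:384,:512]
    P=np.stack([(u-K[0,2])/K[0,0]*z,(v-K[1,2])/K[1,1]*z,z],-1)
    M,t=pose(c); return P@M.T+t
def save(c,n): cv2.imwrite('pics/'+n,c['frame'][:,:,::-1])
E
python3 - <<'E'
from h import *
s=state();print(s,ctrl.finger_overhang)
for n in('scene','side'):
    c=cam(n);save(c,n+'0.png');print(n,c['xyz'],c['orientation'],c['camera_matrix'])
    W=cloud(c)
    for th in('wide_coupler','slim_coupler','stand','test_block','flask','beaker','vial','nipple_tip','port_seat','coupler_mouth'):
        try:
            m=spotter.mark_of(c,th);r=[] if th in('nipple_tip','port_seat','coupler_mouth') else spotter.regions_of(c,th)
        except Exception as e: print(th,e);continue
        print(th,[(np.round(x['centre']),round(x['p'],2)) for x in m[:2]])
        for x in r[:2]:
            g=x['region']&(c['range_z']>0);p=W[g]
            print('   ',round(x['p'],2),x['bbox'],g.sum(),np.round(np.percentile(p,[2,50,98],axis=0),3).tolist() if len(p) else '')
E
```

```text
pics
{'t': 0.0, 'qpos': array([ 1.10681969,  0.41189769, -0.01270625,  1.59705553,  0.00564365,
        1.13429962, -0.08218919]), 'qd': array([ 9.83315285e-04,  1.46243467e-05,  6.53670244e-04, -3.18220289e-03,
        3.12677746e-04, -2.30443723e-03, -4.44211606e-04]), 'tau': array([ 8.07175693e-04, -6.00627851e+01,  6.82072397e-01, -2.99408627e+01,
        1.37218687e-02,  1.05504142e-02, -1.67983558e-05]), 'tool_pos': array([ 0.24071368, -0.57626257,  0.24144978]), 'ee_rot': array([-3.07874168e+00, -6.17404235e-01,  7.40985788e-04]), 'wrist_force': array([0.20825025, 0.01272294, 0.11488881]), 'moment': array([ 0.00038737, -0.04866687, -0.03545325]), 'finger_force': 0.0, 'grip_width': 0.08517867721173074} 0.011
scene [ 1.04742358 -0.47178922  1.35304336] [-2.48805641 -0.91132567  0.23391542] [[485.22098017   0.         255.83675166]
 [  0.         485.22098017 194.10911509]
 [  0.           0.           1.        ]]
wide_coupler [(array([205., 187.]), 0.52)]
    0.64 [199.0, 176.6, 212.5, 195.5] 171 [[0.424, 0.001, 0.013], [0.44, 0.012, 0.051], [0.451, 0.03, 0.09]]
slim_coupler [(
[... 1475 characters left out ...]
8], [0.458, 0.13, 0.097]]
stand [(array([275., 196.]), 0.73)]
    0.62 [247.1, 186.5, 304.7, 199.6] 453 [[0.413, -0.002, -0.001], [0.449, 0.069, 0.007], [0.472, 0.149, 0.01]]
test_block [(array([198., 221.]), 0.72), (array([290., 194.]), 0.31)]
    0.7 [185.6, 180.3, 216.1, 234.8] 948 [[0.58, -0.096, 0.006], [0.64, -0.072, 0.047], [0.661, -0.041, 0.115]]
flask [(array([194., 181.]), 0.65)]
beaker [(array([259., 189.]), 0.69)]
vial [(array([211., 263.]), 0.96)]
    0.79 [203.3, 228.1, 221.7, 263.4] 533 [[0.711, -0.007, 0.0], [0.755, 0.012, 0.045], [0.762, 0.024, 0.077]]
nipple_tip [(array([193., 181.]), 0.61)]
port_seat [(array([194., 187.]), 0.82)]
coupler_mouth [(array([261., 190.]), 0.53)]
```

```bash
python3 - <<'E'
import cv2,numpy as np
a=cv2.imread('pics/scene0.png')[90:310,170:310];b=cv2.imread('pics/side0.png')[110:290,150:330]
a=cv2.resize(a,None,fx=2.7,fy=2.7,interpolation=2);b=cv2.resize(b,(412,412),interpolation=2)
o=np.zeros((594,800,3),np.uint8);o[:a.shape[0],:a.shape[1]]=a;o[:412,a.shape[1]:a.shape[1]+412]=b[:, :800-a.shape[1]];cv2.imwrite('pics/m0.png',o)
E
```

```text
(no output)
```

View pics/m0.png

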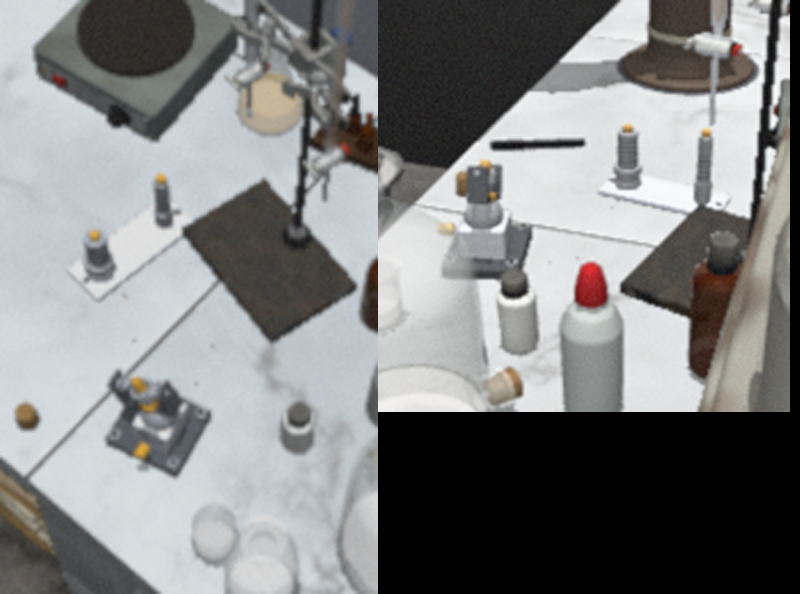

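>>> {"op": "send_rows", "data": {"plan": [{"dx": 1, "dy": -0.63, "dz": -0.1, "claw": 1}, {"dx": 1, "dy": -0.63, "dz": -0.1, "claw": 1}, {"dx": 1, "dy": -0.63, "dz": -0.1, "claw": 1}, {"dx": 1, "dy": -0.63, "dz": -0.1, "claw": 1}, {"dx": 1, "dy": -0.63, "dz": -0.1, "claw": 1}]}}

```text
invalid input at $.plan[0]: expected keys dx, dy, dz, wx, wy, wz, claw
```

>>> {"op": "send_rows", "data": {"plan": [{"dx": 1, "dy": -0.63, "dz": -0.1, "claw": 1}, {"dx": 1, "dy": -0.63, "dz": -0.1, "claw": 1}, {"dx": 1, "dy": -0.63, "dz": -0.1, "claw": 1}, {"dx": 1, "dy": -0.63, "dz": -0.1, "claw": 1}, {"dx": 1, "dy": -0.63, "dz": -0.1, "claw": 1}]}}

```text
invalid input at $.plan[0]: expected keys dx, dy, dz, wx, wy, wz, claw
```

>>> {"op": "send_rows", "data": {"plan": [{"dx": 1, "dy": -0.63, "dz": 0, "claw": 1}, {"dx": 1, "dy": -0.63, "dz": 0, "claw": 1}, {"dx": 1, "dy": -0.63, "dz": 0, "claw": 1}, {"dx": 1, "dy": -0.63, "dz": 0, "claw": 1}, {"dx": 1, "dy": -0.63, "dz": 0, "claw": 1}]}}

```text
invalid input at $.plan[0]: expected keys dx, dy, dz, wx, wy, wz, claw
```

>>> {"op": "send_rows", "data": {"plan": [{"dx": 1, "dy": -0.63, "dz": 0, "claw": 1}, {"dx": 1, "dy": -0.63, "dz": 0, "claw": 1}, {"dx": 1, "dy": -0.63, "dz": 0, "claw": 1}, {"dx": 1, "dy": -0.63, "dz": 0, "claw": 1}, {"dx": 1, "dy": -0.63, "dz": 0, "claw": 1}]}}

```text
invalid input at $.plan[0]: expected keys dx, dy, dz, wx, wy, wz, claw
```

```bash
cat >> h.py <<'E'
def wcam():
    s=state();c=camera('wrist');T=np.eye(4);T[:3,:3]=R.from_rotvec(s['ee_rot']).as_matrix();T[:3,3]=s['tool_pos']
    c['T']=T@np.array(c['tool_from_camera']);return s,c
def rays(c,uv):
    K=np.array(c['camera_matrix']);d=(np.asarray(uv,float)-K[:2,2])/[K[0,0],K[1,1]]
    r=np.linalg.norm(d,axis=-1,keepdims=True)+1e-9
    return np.concatenate([d/r*np.sin(r),np.cos(r)],-1)
def wcloud(c):
    v,u=np.mgrid[:384,:512];d=rays(c,np.stack([u,v],-1));P=d/d[...,2:]*c['range_z'][...,None]
    return P@c['T'][:3,:3].T+c['T'][:3,3]
def proj(c,P):
    q=(np.atleast_2d(P)-c['T'][:3,3])@c['T'][:3,:3];K=np.array(c['camera_matrix'])
    th=np.arctan2(np.linalg.norm(q[:,:2],axis=1),q[:,2]);n=q[:,:2]/np.linalg.norm(q[:,:2],axis=1)[:,None]
    return n*th[:,None]*[K[0,0],K[1,1]]+K[:2,2]
def look(c,W,things):
    for th in things:
        m=spotter.mark_of(c,th);r=spotter.regions_of(c,th) if th not in('nipple_tip','port_seat','coupler_mouth') else []
        print(th,[(np.round(x['centre'],1).tolist(),round(x['p'],2)) for x in m[:2]])
        for x in r[:1]:
            g=x['region']&(c['range_z']>0);p=W[g]
            print('   ',round(x['p'],2),np.round(x['bbox']).tolist(),g.sum(),np.round(np.percentile(p,[2,50,98],axis=0),3).tolist() if len(p) else '')
E
python3 - <<'E'
from h import *
s,c=wcam();print(s['t'],s['tool_pos'],s['ee_rot'],c['tool_from_camera'],c['camera_matrix']);save(c,'w1.png')
W=wcloud(c);look(c,W,['wide_coupler','slim_coupler','stand','test_block','nipple_tip','port_seat','flask','beaker','vial'])
np.savez('w1',W=W,T=c['T'],f=c['frame'])
E
```

```text
1.8 [ 0.24097686 -0.57671385  0.24232058] [3.08018243e+00 6.17699987e-01 5.80142159e-05] [[-4.35551072e-04 -9.47194435e-01 -3.20659496e-01  8.18692305e-02]
 [ 9.99999866e-01 -5.01843310e-04  1.24094803e-04  1.15771463e-03]
 [-2.78462729e-04 -3.20659399e-01  9.47194527e-01 -1.32345723e-01]
 [ 0.00000000e+00  0.00000000e+00  0.00000000e+00  1.00000000e+00]] [[297.31863964   0.         254.54473947]
 [  0.         297.31863964 195.26967465]
 [  0.           0.           1.        ]]
wide_coupler []
slim_coupler []
stand []
test_block []
nipple_tip []
port_seat []
flask []
beaker []
vial []
```

View pics/w1.png

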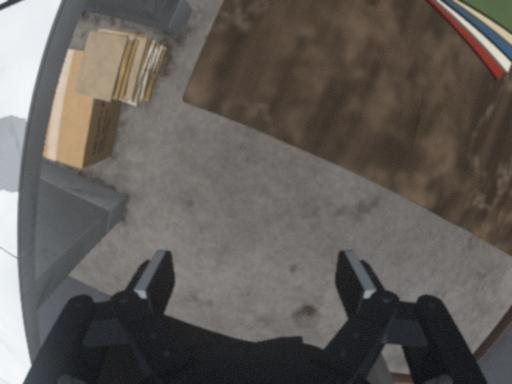

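The wrist picture shows only the floor and the fingers; the rows were refused for missing keys, so I resend them complete.

>>> {"op": "send_rows", "data": {"plan": [{"dx": 1, "dy": -0.63, "dz": -0.1, "wx": 0, "wy": 0, "wz": 0, "claw": 1}, {"dx": 1, "dy": -0.63, "dz": -0.1, "wx": 0, "wy": 0, "wz": 0, "claw": 1}, {"dx": 1, "dy": -0.63, "dz": -0.1, "wx": 0, "wy": 0, "wz": 0, "claw": 1}, {"dx": 1, "dy": -0.63, "dz": -0.1, "wx": 0, "wy": 0, "wz": 0, "claw": 1}, {"dx": 1, "dy": -0.63, "dz": -0.1, "wx": 0, "wy": 0, "wz": 0, "claw": 1}]}}

```text
t: 3.15
tool_pos: [0.3094, -0.4792, 0.2525]
ee_rot: [3.08, 0.618, 0.0]
wrist_force: [0.4, -0.1, -0.1]
grip_width: 0.0851
finger_force: 0.0
```

>>> {"op": "send_rows", "data": {"plan": [{"dx": 1, "dy": -0.63, "dz": -0.1, "wx": 0, "wy": 0, "wz": 0, "claw": 1}, {"dx": 1, "dy": -0.63, "dz": -0.1, "wx": 0, "wy": 0, "wz": 0, "claw": 1}, {"dx": 1, "dy": -0.63, "dz": -0.1, "wx": 0, "wy": 0, "wz": 0, "claw": 1}, {"dx": 1, "dy": -0.63, "dz": -0.1, "wx": 0, "wy": 0, "wz": 0, "claw": 1}, {"dx": 1, "dy": -0.63, "dz": -0.1, "wx": 0, "wy": 0, "wz": 0, "claw": 1}]}}

```text
t: 3.65
tool_pos: [0.3774, -0.3825, 0.2625]
ee_rot: [3.08, 0.618, 0.0]
wrist_force: [0.0, -0.3, -0.2]
grip_width: 0.0856
finger_force: 0.0
```

>>> {"op": "send_rows", "data": {"plan": [{"dx": 0.8, "dy": -0.8, "dz": 0, "wx": 0, "wy": 0, "wz": 0, "claw": 1}, {"dx": 0.8, "dy": -0.8, "dz": 0, "wx": 0, "wy": 0, "wz": 0, "claw": 1}, {"dx": 0.8, "dy": -0.8, "dz": 0, "wx": 0, "wy": 0, "wz": 0, "claw": 1}, {"dx": 0.8, "dy": -0.8, "dz": 0, "wx": 0, "wy": 0, "wz": 0, "claw": 1}, {"dx": 0.8, "dy": -0.8, "dz": 0, "wx": 0, "wy": 0, "wz": 0, "claw": 1}]}}

```text
t: 4.15
tool_pos: [0.4202, -0.2778, 0.2625]
ee_rot: [3.08, 0.617, 0.0]
wrist_force: [-0.2, -0.1, 0.3]
grip_width: 0.0855
finger_force: 0.0
```

>>> {"op": "send_rows", "data": {"plan": [{"dx": 0.5, "dy": -1, "dz": 0, "wx": 0, "wy": 0, "wz": 0, "claw": 1}, {"dx": 0.5, "dy": -1, "dz": 0, "wx": 0, "wy": 0, "wz": 0, "claw": 1}, {"dx": 0.5, "dy": -1, "dz": 0, "wx": 0, "wy": 0, "wz": 0, "claw": 1}, {"dx": 0.5, "dy": -1, "dz": 0, "wx": 0, "wy": 0, "wz": 0, "claw": 1}, {"dx": 0, "dy": 0, "dz": 0, "wx": 0, "wy": 0, "wz": 0, "claw": 1}]}}

```text
t: 4.65
tool_pos: [0.4264, -0.1865, 0.2626]
ee_rot: [-3.079, -0.624, -0.001]
wrist_force: [0.5, -0.4, -0.1]
grip_width: 0.0855
finger_force: 0.0
```

```bash

python3 - <<'E'
from h import *
s,c=wcam();print(s['t'],s['tool_pos'],s['ee_rot']);save(c,'w1.png')
W=wcloud(c);look(c,W,['wide_coupler','slim_coupler','test_block','nipple_tip','port_seat'])
np.savez('w1',W=W,T=c['T'],f=c['frame'])
E
```

```text
4.65 [ 0.42641703 -0.18648184  0.26260532] [-3.07852194e+00 -6.23895192e-01 -1.11228061e-03]
wide_coupler [([114.4, 103.5], 0.78)]
    0.79 [81.0, 92.0, 127.0, 116.0] 931 [[0.418, 0.003, 0.016], [0.436, 0.011, 0.06], [0.449, 0.028, 0.091]]
slim_coupler [([69.7, 74.3], 0.68)]
    0.8 [22.0, 66.0, 73.0, 82.0] 633 [[0.436, 0.108, 0.013], [0.447, 0.112, 0.063], [0.455, 0.121, 0.105]]
test_block [([240.1, 4.6], 0.82)]
    0.81 [202.0, 1.0, 273.0, 38.0] 2136 [[0.568, -0.131, 0.005], [0.588, -0.101, 0.015], [0.625, -0.052, 0.092]]
nipple_tip []
port_seat []
```

View pics/w1.png

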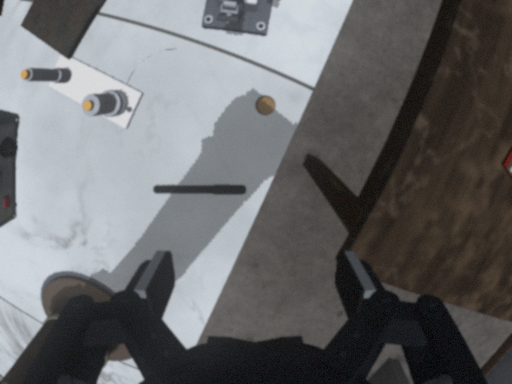

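The picture shows the wide coupler at (104,104), slim at (45,75), and the block cut off at the top (240,15). I move closer to the block.

>>> {"op": "send_rows", "data": {"plan": [{"dx": 1, "dy": -0.4, "dz": 0, "wx": 0, "wy": 0, "wz": 0, "claw": 1}, {"dx": 1, "dy": -0.4, "dz": 0, "wx": 0, "wy": 0, "wz": 0, "claw": 1}, {"dx": 1, "dy": -0.4, "dz": 0, "wx": 0, "wy": 0, "wz": 0, "claw": 1}, {"dx": 1, "dy": -0.4, "dz": 0, "wx": 0, "wy": 0, "wz": 0, "claw": 1}, {"dx": 1, "dy": -0.4, "dz": 0, "wx": 0, "wy": 0, "wz": 0, "claw": 1}]}}

```text
t: 5.6
tool_pos: [0.5034, -0.1137, 0.2622]
ee_rot: [-3.08, -0.617, 0.0]
wrist_force: [0.2, -0.4, 0.6]
grip_width: 0.0853
finger_force: 0.0
```

>>> {"op": "send_rows", "data": {"plan": [{"dx": 0.5, "dy": -0.2, "dz": 0, "wx": 0, "wy": 0, "wz": 0, "claw": 1}, {"dx": 0, "dy": 0, "dz": 0, "wx": 0, "wy": 0, "wz": 0, "claw": 1}, {"dx": 0, "dy": 0, "dz": 0, "wx": 0, "wy": 0, "wz": 0, "claw": 1}]}}

```text
t: 5.9
tool_pos: [0.5099, -0.1072, 0.262]
ee_rot: [3.08, 0.617, -0.001]
wrist_force: [-0.4, -0.2, -0.0]
grip_width: 0.0856
finger_force: 0.0
```

```bash

python3 - <<'E'
from h import *
s,c=wcam();print(s['t'],s['tool_pos'],s['ee_rot'])
W=wcloud(c);look(c,W,['wide_coupler','test_block','nipple_tip','port_seat'])
np.savez('w2',W=W,T=c['T'],f=c['frame'])
cv2.imwrite('pics/w2.png',cv2.resize(c['frame'][0:200,100:360,::-1],None,fx=3,fy=3,interpolation=2))
E
```

```text
5.9 [ 0.5099194  -0.10719611  0.26204398] [ 3.08017793e+00  6.16999663e-01 -1.44131006e-03]
wide_coupler [([146.6, 177.3], 0.97)]
    0.76 [117.0, 169.0, 160.0, 205.0] 992 [[0.405, 0.003, 0.008], [0.44, 0.015, 0.056], [0.45, 0.033, 0.091]]
test_block [([270.0, 80.6], 0.67)]
    0.84 [232.0, 39.0, 318.0, 125.0] 4887 [[0.571, -0.129, 0.013], [0.614, -0.085, 0.049], [0.661, -0.043, 0.119]]
nipple_tip [([272.5, 90.4], 0.9)]
port_seat [([273.7, 84.6], 0.77), ([150.8, 178.2], 0.49)]
```

View pics/w2.png

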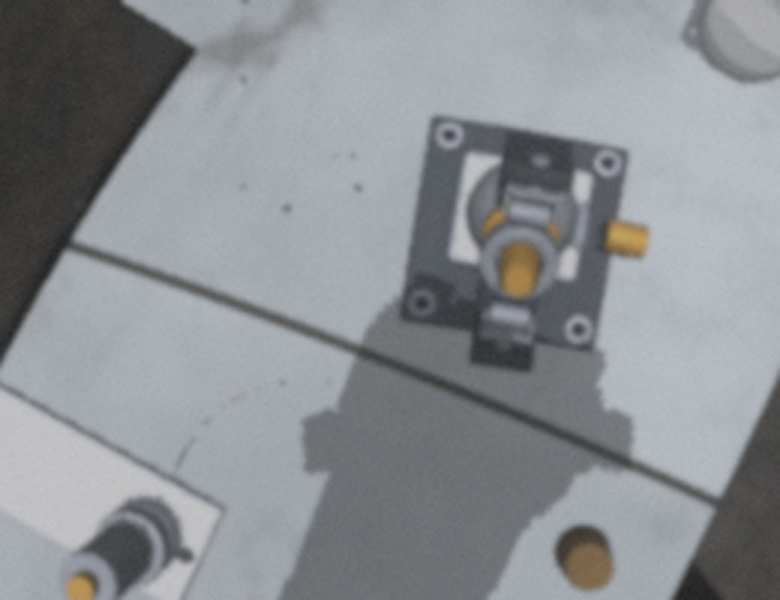

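The block's base corners show at about (244,39),(309,50),(298,117),(234,106) in full pixels, nipple tip at (272.5,90), leaning towards the image bottom. Now the geometry.

```bash
cat > geo.py <<'E'
from h import *
from scipy.optimize import least_squares
d=np.load('w2.npz');W=d['W'];c=dict(T=d['T'],camera_matrix=[[297.31863964,0,254.54473947],[0,297.31863964,195.26967465],[0,0,1]])
cor=np.array([[433,116],[628,150],[594,350],[402,318]])/3.+[100,0]-[.33,.33]
r=rays(c,cor)@c['T'][:3,:3].T;o=c['T'][:3,3]
P=o+r*((0.014-o[2])/r[:,2])[:,None]
print('corners',P.round(4).tolist(),'sides',np.linalg.norm(P-np.roll(P,-1,0),axis=1).round(4))
cen=P.mean(0);x=(P[0]+P[1]-P[2]-P[3])[:2];yaw=np.arctan2(x[1],x[0])
y=(P[0]+P[3]-P[1]-P[2])[:2];print('centre',cen.round(4),'yaw',yaw,np.arctan2(-y[0],y[1]))
X=W[(abs(W[...,0]-.62)<.08)&(abs(W[...,1]+.085)<.08)]
b=X[(X[:,2]>.008)&(X[:,2]<.02)];q=cv2.minAreaRect(b[:,:2].astype(np.float32)*1000);print('rect',q,len(b))
bx=np.array([np.cos(yaw),np.sin(yaw),0]);ball=np.array([*cen[:2],0.055])+.004*bx
for uv in ([272.5,90.4],[272.7,92]):
    f=lambda t:(proj(c,ball+.06*np.array([-np.sin(t[0])*bx[0],-np.sin(t[0])*bx[1],np.cos(t[0])]))[0]-uv)
    s=least_squares(f,[.4]);print('theta',s.x,'res px',s.fun)
near=lambda p,w=1:W[int(p[1])-w:int(p[1])+w+1,int(p[0])-w:int(p[0])+w+1].reshape(-1,3)
print('tip depth pts',near([272.5,90.4],2).round(4)[::3].tolist())
# ball sphere fit
E
python3 geo.py
```

```text
corners [[0.6524, -0.0349, 0.014], [0.6719, -0.1153, 0.014], [0.5861, -0.1363, 0.014], [0.567, -0.0562, 0.014]] sides [0.0827 0.0883 0.0824 0.0881]
centre [ 0.6193 -0.0857  0.014 ] yaw 0.24260470216597463 0.23588088748172972
rect ((619.129150390625, -85.38101959228516), (90.80609130859375, 84.50896453857422), 13.511174201965332) 2127
theta [0.41853862] res px [1.16344504 0.22095485]
theta [0.44521538] res px [0.67547779 0.12959449]
tip depth pts [[0.6006, -0.0865, 0.1086], [0.6016, -0.089, 0.1111], [0.6, -0.0877, 0.1102], [0.6012, -0.0903, 0.109], [0.5994, -0.0889, 0.1106], [0.5978, -0.0875, 0.1103], [0.599, -0.0902, 0.1088], [0.5973, -0.0888, 0.1101], [0.5985, -0.0914, 0.1099]]
```

```bash
cat >> geo.py <<'E'
print('---')
for f in('w1.npz','w2.npz'):
    W=np.load(f)['W'];m=(abs(W[...,0]-.44)<.035)&(abs(W[...,1]-.016)<.03)
    for lo,hi in((.086,.095),(.04,.08),(.028,.036),(.012,.026)):
        g=W[m&(W[...,2]>lo)&(W[...,2]<hi)]
        if len(g)>8:
            rad={.086:.006,.04:.013,.028:.018,.012:.016}[lo]
            s=least_squares(lambda p:np.hypot(*(g[:,:2]-p).T)-rad,g[:,:2].mean(0)-[0,0],loss='soft_l1',f_scale=.002)
            print(f,lo,len(g),'mean',g.mean(0).round(4),'circle',s.x.round(4),'zmax',g[:,2].max().round(4))
    st=W[(abs(W[...,2]-.008)<.003)&(abs(W[...,0]-.445)<.07)&(abs(W[...,1]-.065)<.12)]
    print('stand',cv2.minAreaRect(st[:,:2].astype(np.float32)*1000),len(st))
E
python3 geo.py | sed -n '/---/,$p'
```

```text
---
w1.npz 0.086 84 mean [0.4327 0.0187 0.09  ] circle [0.4332 0.0202] zmax 0.0929
w1.npz 0.04 314 mean [0.4361 0.0106 0.0614] circle [0.4324 0.0201] zmax 0.08
w1.npz 0.028 111 mean [0.4352 0.0088 0.0335] circle [0.4324 0.0208] zmax 0.036
w1.npz 0.012 117 mean [0.4381 0.0085 0.0164] circle [0.4328 0.0196] zmax 0.021
stand ((460.9191589355469, 80.44383239746094), (184.27606201171875, 98.1746826171875), 82.69773864746094) 2323
w2.npz 0.086 81 mean [0.4339 0.0192 0.0903] circle [0.432  0.0194] zmax 0.0922
w2.npz 0.04 295 mean [0.4408 0.0144 0.0615] circle [0.4322 0.02  ] zmax 0.08
w2.npz 0.028 108 mean [0.4421 0.015  0.0335] circle [0.4315 0.0203] zmax 0.036
w2.npz 0.012 115 mean [0.4431 0.0135 0.0165] circle [0.433  0.0198] zmax 0.0198
stand ((458.80157470703125, 66.74710083007812), (156.5936279296875, 97.73564147949219), 81.9824447631836) 2659
```

>>> {"op": "send_rows", "data": {"plan": [{"dx": 0, "dy": 0, "dz": 0, "wx": 0, "wy": 0, "wz": 0.75, "claw": 1}, {"dx": 0, "dy": 0, "dz": 0, "wx": 0, "wy": 0, "wz": 0.75, "claw": 1}, {"dx": -0.28, "dy": -0.89, "dz": 0.7, "wx": 0, "wy": 0, "wz": 0, "claw": 1}, {"dx": -0.28, "dy": -0.89, "dz": 0.7, "wx": 0, "wy": 0, "wz": 0, "claw": 1}, {"dx": -0.28, "dy": -0.89, "dz": 0.7, "wx": 0, "wy": 0, "wz": 0, "claw": 1}]}}

```text
t: 6.75
tool_pos: [0.4811, -0.0582, 0.2199]
ee_rot: [3.119, 0.373, 0.001]
wrist_force: [0.3, 0.6, 0.1]
grip_width: 0.0852
finger_force: 0.0
```

>>> {"op": "send_rows", "data": {"plan": [{"dx": -0.28, "dy": -0.89, "dz": 0.8, "wx": 0, "wy": 0, "wz": 0, "claw": 1}, {"dx": -0.28, "dy": -0.89, "dz": 0.8, "wx": 0, "wy": 0, "wz": 0, "claw": 1}, {"dx": -0.28, "dy": -0.89, "dz": 0.8, "wx": 0, "wy": 0, "wz": 0, "claw": 1}, {"dx": -0.28, "dy": -0.89, "dz": 0.8, "wx": 0, "wy": 0, "wz": 0, "claw": 1}, {"dx": -0.28, "dy": -0.89, "dz": 0.8, "wx": 0, "wy": 0, "wz": 0, "claw": 1}]}}

```text
t: 7.25
tool_pos: [0.4329, 0.0217, 0.1399]
ee_rot: [3.119, 0.373, 0.001]
wrist_force: [1.0, 0.1, -1.0]
grip_width: 0.0855
finger_force: 0.0
```

>>> {"op": "send_rows", "data": {"plan": [{"dx": 0, "dy": 0, "dz": 0, "wx": 0, "wy": 0, "wz": 0, "claw": 1}, {"dx": 0, "dy": 0, "dz": 0, "wx": 0, "wy": 0, "wz": 0, "claw": 1}]}}

```text
t: 7.45
tool_pos: [0.4335, 0.0212, 0.1405]
ee_rot: [3.119, 0.375, 0.0]
wrist_force: [0.3, 0.3, -0.3]
grip_width: 0.0853
finger_force: 0.0
```

```bash
cat >> h.py <<'E'
def rel(p,Rt=None):
    s=state();M=R.from_rotvec(s['ee_rot']).as_matrix()
    print(s['t'],s['tool_pos'].round(4),'axes',M.T.round(3).tolist(),'shift units',((np.array(p)-s['tool_pos'])@M/.02).round(2),'q',s['qpos'].round(2))
    if Rt is not None: print('turn units',(R.from_matrix(M.T@Rt).as_rotvec()/np.radians(6)).round(2))
E
python3 - <<'E'
from h import *
rel([.4325,.0201,.052])
s,c=wcam();W=wcloud(c)
m=(abs(W[...,0]-.4325)<.03)&(abs(W[...,1]-.02)<.03)
for lo,hi in((.087,.095),(.04,.078)):
    g=W[m&(W[...,2]>lo)&(W[...,2]<hi)];print(lo,len(g),g.mean(0).round(4) if len(g) else '')
E
```

```text
7.45 [0.4335 0.0212 0.1405] axes [[0.971, 0.237, -0.0], [0.237, -0.971, 0.0], [0.0, -0.0, -1.0]] shift units [-0.06  0.04  4.43] q [ 0.18  0.25 -0.39  2.13  0.13  0.79 -1.62]
0.087 248 [0.4331 0.0202 0.0906]
0.04 506 [0.4423 0.0225 0.0614]
```

>>> {"op": "send_rows", "data": {"plan": [{"dx": -0.03, "dy": 0.05, "dz": 0.9, "wx": 0, "wy": 0, "wz": 0, "claw": 1}, {"dx": 0, "dy": 0, "dz": 0.9, "wx": 0, "wy": 0, "wz": 0, "claw": 1}, {"dx": 0, "dy": 0, "dz": 0.9, "wx": 0, "wy": 0, "wz": 0, "claw": 1}, {"dx": 0, "dy": 0, "dz": 0.9, "wx": 0, "wy": 0, "wz": 0, "claw": 1}, {"dx": 0, "dy": 0, "dz": 0.8, "wx": 0, "wy": 0, "wz": 0, "claw": 1}]}}

```text
t: 8.0
tool_pos: [0.4342, 0.0192, 0.0522]
ee_rot: [3.119, 0.371, 0.003]
wrist_force: [0.0, 0.4, 0.1]
grip_width: 0.0854
finger_force: 0.0
```

>>> {"op": "send_rows", "data": {"plan": [{"dx": 0, "dy": 0, "dz": 0, "wx": 0, "wy": 0, "wz": 0, "claw": 0}, {"dx": 0, "dy": 0, "dz": 0, "wx": 0, "wy": 0, "wz": 0, "claw": 0}, {"dx": 0, "dy": 0, "dz": 0, "wx": 0, "wy": 0, "wz": 0, "claw": 0}, {"dx": 0, "dy": 0, "dz": 0, "wx": 0, "wy": 0, "wz": 0, "claw": 0}, {"dx": 0, "dy": 0, "dz": 0, "wx": 0, "wy": 0, "wz": 0, "claw": 0}], "force": 70}}

```text
t: 8.5
tool_pos: [0.4337, 0.0202, 0.0533]
ee_rot: [3.119, 0.374, 0.003]
wrist_force: [-0.7, 0.3, 6.2]
grip_width: 0.0247
finger_force: 68.0
```

>>> {"op": "send_rows", "data": {"plan": [{"dx": 0, "dy": 0, "dz": 0, "wx": 0, "wy": 0, "wz": 0, "claw": 0}, {"dx": 0, "dy": 0, "dz": 0, "wx": 0, "wy": 0, "wz": 0, "claw": 0}, {"dx": 0, "dy": 0, "dz": 0, "wx": 0, "wy": 0, "wz": 0, "claw": 0}, {"dx": 0, "dy": 0, "dz": 0, "wx": 0, "wy": 0, "wz": 0, "claw": 0}, {"dx": 0, "dy": 0, "dz": 0, "wx": 0, "wy": 0, "wz": 0, "claw": 0}], "force": 110}}

```text
t: 9.0
tool_pos: [0.4337, 0.0202, 0.0534]
ee_rot: [3.119, 0.374, 0.003]
wrist_force: [-0.7, -0.2, 7.0]
grip_width: 0.0238
finger_force: 107.1
```

>>> {"op": "send_rows", "data": {"plan": [{"dx": 0, "dy": 0, "dz": -0.5, "wx": 0, "wy": 0, "wz": 0, "claw": 0}, {"dx": 0, "dy": 0, "dz": -1, "wx": 0, "wy": 0, "wz": 0, "claw": 0}, {"dx": 0, "dy": 0, "dz": -1, "wx": 0, "wy": 0, "wz": 0, "claw": 0}, {"dx": 0, "dy": 0, "dz": -1, "wx": 0, "wy": 0, "wz": 0, "claw": 0}, {"dx": 0, "dy": 0, "dz": -1, "wx": 0, "wy": 0, "wz": 0, "claw": 0}]}}

```text
t: 9.5
tool_pos: [0.4325, 0.0202, 0.1437]
ee_rot: [-3.119, -0.374, 0.0]
wrist_force: [0.6, -0.4, -2.3]
grip_width: 0.0237
finger_force: 107.8
```

>>> {"op": "send_rows", "data": {"plan": [{"dx": 0, "dy": 0, "dz": -0.7, "wx": 0, "wy": 0, "wz": 0, "claw": 0}, {"dx": 0, "dy": 0, "dz": -0.7, "wx": 0, "wy": 0, "wz": 0, "claw": 0}]}}

```text
t: 9.7
tool_pos: [0.4326, 0.0202, 0.1717]
ee_rot: [3.119, 0.374, 0.001]
wrist_force: [-0.4, -0.6, -3.0]
grip_width: 0.0236
finger_force: 107.8
```

```bash

python3 - <<'E'
from h import *
s,c=wcam();save(c,'w3.png')
M=R.from_rotvec(s['ee_rot']).as_matrix()
W=(wcloud(c)-s['tool_pos'])@M
for lo,hi in((-.05,-.03),(-.02,.01),(.012,.018),(.02,.027),(.028,.035),(.036,.044),(.044,.05)):
    g=W[(abs(W[...,0])<.03)&(abs(W[...,1])<.025)&(W[...,2]>lo)&(W[...,2]<hi)]
    if len(g): print(lo,len(g),'x',np.percentile(g[:,0],[2,50,98]).round(4),'y',np.percentile(g[:,1],[2,50,98]).round(4))
m=spotter.mark_of(c,'coupler_mouth');print(m[:1])
rel([.571,-.097,.174])
E
```

```text
-0.05 2715 x [-0.0065  0.0112  0.0133] y [-0.0231  0.0006  0.0243]
-0.02 2669 x [0.0047 0.0102 0.0121] y [-0.023   0.0005  0.0239]
0.012 676 x [0.0047 0.0109 0.016 ] y [-0.0136  0.001   0.0152]
0.02 196 x [0.0051 0.0147 0.0165] y [-0.0158  0.0004  0.0161]
0.028 18 x [0.0085 0.0122 0.0136] y [-0.0107 -0.0015  0.0107]
0.036 372 x [0.0022 0.0126 0.0164] y [-0.0161  0.0015  0.0173]
[{'centre': [248.9, 230.6], 'p': 0.74}]
9.8 [0.4338 0.0203 0.1724] axes [[0.972, 0.236, 0.003], [0.236, -0.972, 0.001], [0.003, -0.0, -1.0]] shift units [ 5.28  7.32 -0.06] q [ 0.2   0.2  -0.4   2.1   0.1   0.86 -1.59]
```

View pics/w3.png

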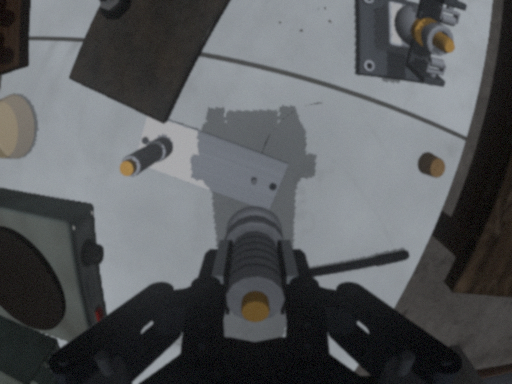

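The coupler is held upright and centred between the fingers at (255,260), the pin is empty, slim coupler still standing at (145,157).

>>> {"op": "send_rows", "data": {"plan": [{"dx": 0.66, "dy": 0.91, "dz": 0, "wx": 0, "wy": 0, "wz": 0, "claw": 0}, {"dx": 0.66, "dy": 0.91, "dz": 0, "wx": 0, "wy": 0, "wz": 0, "claw": 0}, {"dx": 0.66, "dy": 0.91, "dz": 0, "wx": 0, "wy": 0, "wz": 0, "claw": 0}, {"dx": 0.66, "dy": 0.91, "dz": 0, "wx": 0, "wy": 0, "wz": 0, "claw": 0}, {"dx": 0.66, "dy": 0.91, "dz": 0, "wx": 0, "wy": 0, "wz": 0, "claw": 0}]}}

```text
t: 10.3
tool_pos: [0.5186, -0.0532, 0.1696]
ee_rot: [-3.119, -0.374, 0.002]
wrist_force: [0.6, -0.0, -2.3]
grip_width: 0.024
finger_force: 107.9
```

>>> {"op": "send_rows", "data": {"plan": [{"dx": 0.66, "dy": 0.91, "dz": 0, "wx": 0, "wy": 0, "wz": 0, "claw": 0}, {"dx": 0.66, "dy": 0.91, "dz": 0, "wx": 0, "wy": 0, "wz": 0, "claw": 0}, {"dx": 0.66, "dy": 0.91, "dz": 0, "wx": 0, "wy": 0, "wz": 0, "claw": 0}]}}

```text
t: 10.6
tool_pos: [0.57, -0.0968, 0.1694]
ee_rot: [-3.119, -0.374, 0.002]
wrist_force: [0.7, -0.4, -2.7]
grip_width: 0.0242
finger_force: 107.9
```

>>> {"op": "send_rows", "data": {"plan": [{"dx": 0, "dy": 0, "dz": 0, "wx": 0, "wy": 0.8, "wz": 0, "claw": 0}, {"dx": 0, "dy": 0, "dz": 0, "wx": 0, "wy": 0.8, "wz": 0, "claw": 0}, {"dx": 0, "dy": 0, "dz": 0, "wx": 0, "wy": 0.8, "wz": 0, "claw": 0}, {"dx": 0, "dy": 0, "dz": 0, "wx": 0, "wy": 0.8, "wz": 0, "claw": 0}, {"dx": 0, "dy": 0, "dz": 0, "wx": 0, "wy": 0.8, "wz": 0, "claw": 0}]}}

```text
t: 11.1
tool_pos: [0.5691, -0.0962, 0.1698]
ee_rot: [-3.004, -0.36, -0.641]
wrist_force: [0.7, 1.5, -2.8]
grip_width: 0.0241
finger_force: 107.8
```

>>> {"op": "send_rows", "data": {"plan": [{"dx": 0, "dy": 0, "dz": 0, "wx": 0, "wy": 0, "wz": 0, "claw": 0}, {"dx": 0, "dy": 0, "dz": 0, "wx": 0, "wy": 0, "wz": 0, "claw": 0}]}}

```text
t: 11.3
tool_pos: [0.5693, -0.0967, 0.1699]
ee_rot: [-3.005, -0.359, -0.634]
wrist_force: [0.3, -0.7, -2.6]
grip_width: 0.0235
finger_force: 107.8
```

```bash
cat > al.py <<'E'
from h import *
import sys
th=float(sys.argv[1]);off=float(sys.argv[2]);yaw=.238
x=np.array([np.cos(yaw),np.sin(yaw),0]);ball=np.array([.6192,-.0855,.055])+.004*x
n=-np.sin(th)*x+np.array([0,0,np.cos(th)])
tx=np.cos(th)*x+np.array([0,0,np.sin(th)]);Rt=np.stack([tx,np.cross(-n,tx),-n],1)
tip=ball+.06*n;mouth=tip+off*n
print('tip',tip.round(4));rel(mouth-Rt@np.array([-.001,.0004,.0455]),Rt)
E
python3 al.py .42 .025
python3 - <<'E'
from h import *
s,c=wcam()
M=R.from_rotvec(s['ee_rot']).as_matrix();W=wcloud(c);np.savez('w4',W=W,T=c['T'],f=c['frame'],M=M,p=s['tool_pos'])
m=spotter.mark_of(c,'nipple_tip');print(m[:1])
m=spotter.mark_of(c,'coupler_mouth');print(m[:1])
c['T']=c['T']
print('mouth px',proj(c,s['tool_pos']+M@[-.001,.0004,.0455]),'tip px',proj(c,[.5992,-.0904,.1098]))
cv2.imwrite('pics/w4.png',cv2.resize(c['frame'][120:320,130:390,::-1],None,fx=3,fy=3,interpolation=2))
c=cam('side');np.savez('s4',W=cloud(c),f=c['frame']);print(spotter.mark_of(c,'nipple_tip')[:1])
cv2.imwrite('pics/s4.png',cv2.resize(c['frame'][120:260,130:290,::-1],None,fx=4,fy=4,interpolation=2))
E
```

```text
tip [ 0.5993 -0.0903  0.1098]
11.3 [ 0.5693 -0.0967  0.1699] axes [[0.889, 0.215, 0.404], [0.235, -0.972, -0.001], [0.393, 0.096, -0.915]] shift units [ 0.22  0.02 -0.16] q [ 0.58  0.29 -0.46  2.08 -0.07  0.41 -1.11]
turn units [-0.01  0.04 -0.01]
[{'centre': [252.7, 212.7], 'p': 0.66}]
[{'centre': [251.6, 228.1], 'p': 0.71}]
mouth px [[253.18362663 228.54162441]] tip px [[254.07872623 209.90141571]]
[{'centre': [195.9, 180.2], 'p': 0.64}]
```

View pics/w4.png

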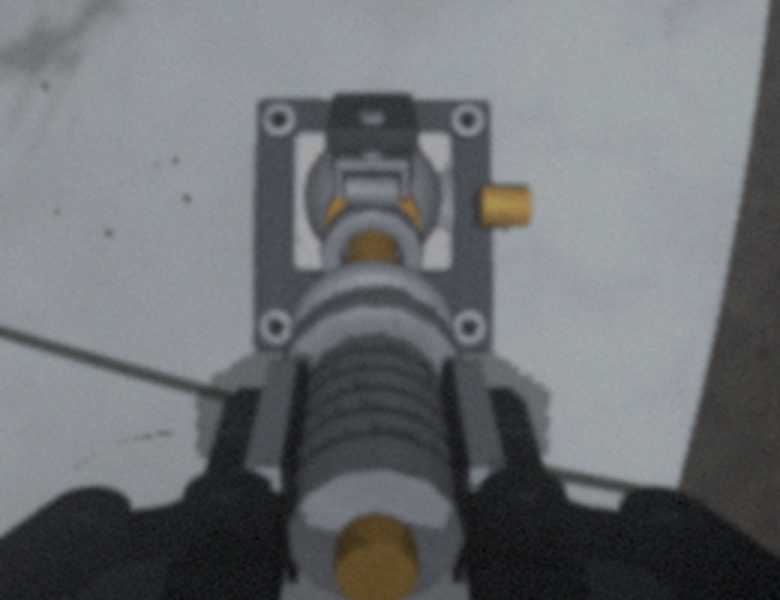

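View pics/s4.png

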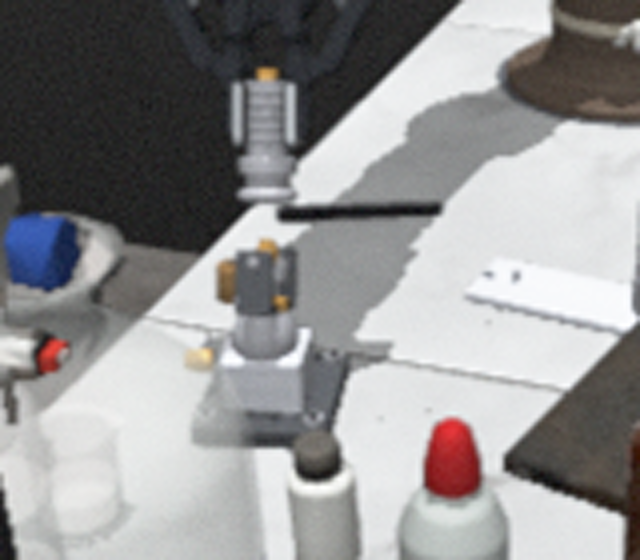

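Both views show the mouth lined up with the nipple: tip at (254,202) and coupler axis at about (255,·) in full wrist pixels, with the base's edges parallel to the tool. I shift 4 mm along tool x and feed slowly.

>>> {"op": "send_rows", "data": {"plan": [{"dx": 0.22, "dy": 0, "dz": -0.16, "wx": 0, "wy": 0, "wz": 0, "claw": 0}, {"dx": 0, "dy": 0, "dz": 0.5, "wx": 0, "wy": 0, "wz": 0, "claw": 0}, {"dx": 0, "dy": 0, "dz": 0.5, "wx": 0, "wy": 0, "wz": 0, "claw": 0}, {"dx": 0, "dy": 0, "dz": 0, "wx": 0, "wy": 0, "wz": 0, "claw": 0}, {"dx": 0, "dy": 0, "dz": 0, "wx": 0, "wy": 0, "wz": 0, "claw": 0}], "force": 120}}

```text
t: 12.05
tool_pos: [0.5802, -0.0933, 0.1558]
ee_rot: [-3.003, -0.361, -0.636]
wrist_force: [0.1, 0.3, -1.8]
grip_width: 0.0238
finger_force: 117.6
```

```bash
python3 al.py .42 .005
python3 - <<'E'
from h import *
s,c=wcam();print(s['wrist_force'])
cv2.imwrite('pics/w5.png',cv2.resize(c['frame'][120:320,130:390,::-1],None,fx=3,fy=3,interpolation=2))
E
```

```text
tip [ 0.5993 -0.0903  0.1098]
12.05 [ 0.5802 -0.0933  0.1558] axes [[0.888, 0.216, 0.405], [0.237, -0.972, -0.001], [0.394, 0.097, -0.914]] shift units [-0.01  0.06 -0.03] q [ 0.54  0.32 -0.44  2.08 -0.05  0.38 -1.14]
turn units [-0.01  0.02  0.01]
[ 0.06224497  0.31869409 -1.82734816]
```

View pics/w5.png

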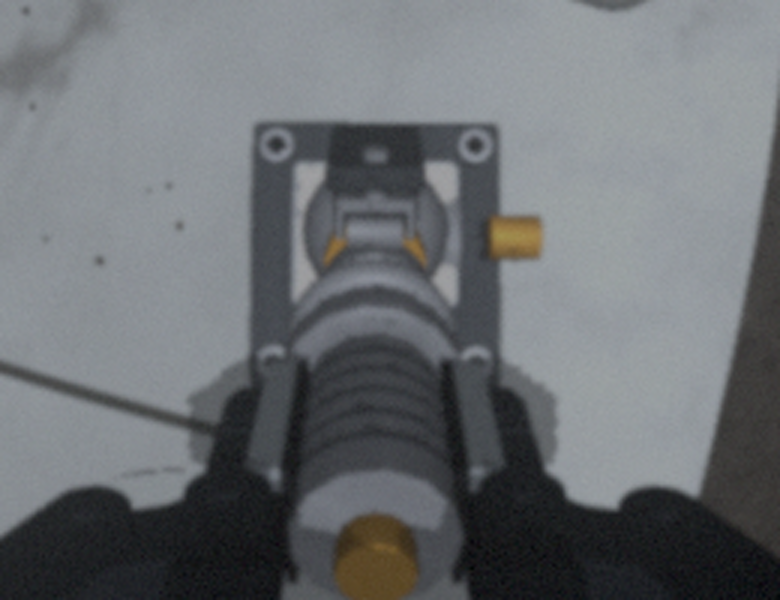

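Coupler and block centreline both at column 375 of the crop, tip hidden just under the mouth. I feed into the bore.

>>> {"op": "send_rows", "data": {"plan": [{"dx": 0, "dy": 0, "dz": 0.25, "wx": 0, "wy": 0, "wz": 0, "claw": 0}, {"dx": 0, "dy": 0, "dz": 0.25, "wx": 0, "wy": 0, "wz": 0, "claw": 0}, {"dx": 0, "dy": 0, "dz": 0.2, "wx": 0, "wy": 0, "wz": 0, "claw": 0}, {"dx": 0, "dy": 0, "dz": 0, "wx": 0, "wy": 0, "wz": 0, "claw": 0}, {"dx": 0, "dy": 0, "dz": 0, "wx": 0, "wy": 0, "wz": 0, "claw": 0}]}}

```text
t: 12.6
tool_pos: [0.585, -0.0924, 0.1429]
ee_rot: [-3.004, -0.36, -0.635]
wrist_force: [-3.0, -0.7, -6.4]
grip_width: 0.0237
finger_force: 117.6
```

```bash
python3 al.py .42 -.009; python3 -c "
from h import *
s=state();M=R.from_rotvec(s['ee_rot']).as_matrix();print('tool force',s['wrist_force']@M,s['moment']@M)"
```

```text
tip [ 0.5993 -0.0903  0.1098]
12.6 [ 0.585  -0.0924  0.1429] axes [[0.889, 0.216, 0.405], [0.237, -0.972, -0.001], [0.393, 0.097, -0.915]] shift units [ 0.03  0.05 -0.02] q [ 0.52  0.35 -0.42  2.08 -0.04  0.36 -1.15]
turn units [-0.01  0.03  0.  ]
tool force [-5.40739392  0.02752474  4.61134024] [-0.10962672 -1.77285546 -0.01427008]
```

>>> {"op": "send_rows", "data": {"plan": [{"dx": -0.05, "dy": 0, "dz": 0, "wx": 0, "wy": 0, "wz": 0, "claw": 0}, {"dx": 0, "dy": 0, "dz": 0, "wx": 0, "wy": 0, "wz": 0, "claw": 0}, {"dx": 0, "dy": 0, "dz": 0, "wx": 0, "wy": 0, "wz": 0, "claw": 0}]}}

```text
t: 12.9
tool_pos: [0.5847, -0.0925, 0.1433]
ee_rot: [-3.004, -0.36, -0.637]
wrist_force: [-2.9, 0.0, -6.9]
grip_width: 0.0237
finger_force: 117.6
```

```bash
cat > f.py <<'E'
from h import *
s=state();M=R.from_rotvec(s['ee_rot']).as_matrix();print('tool force',((s['wrist_force']+[0,0,2.5])@M).round(2),(s['moment']@M).round(2))
E
python3 f.py;python3 al.py .42 -.009
```

```text
tool force [-4.32 -0.71  2.84] [ 0.07 -1.79  0.04]
tip [ 0.5993 -0.0903  0.1098]
12.9 [ 0.5847 -0.0925  0.1433] axes [[0.888, 0.216, 0.406], [0.237, -0.972, -0.0], [0.394, 0.096, -0.914]] shift units [0.04 0.05 0.  ] q [ 0.52  0.35 -0.43  2.08 -0.04  0.36 -1.15]
turn units [-0.01  0.02  0.01]
```

>>> {"op": "send_rows", "data": {"plan": [{"dx": -0.08, "dy": 0, "dz": 0, "wx": 0, "wy": 0, "wz": 0, "claw": 0}, {"dx": 0, "dy": 0, "dz": 0, "wx": 0, "wy": 0, "wz": 0, "claw": 0}, {"dx": 0, "dy": 0, "dz": 0, "wx": 0, "wy": 0, "wz": 0, "claw": 0}]}}

```text
t: 13.2
tool_pos: [0.5843, -0.0928, 0.1434]
ee_rot: [-3.004, -0.361, -0.641]
wrist_force: [-1.1, 0.6, -3.1]
grip_width: 0.0239
finger_force: 117.6
```

```bash
python3 f.py;python3 al.py .42 -.009
```

```text
tool force [-1.11 -0.87  0.13] [ 0.07 -1.09  0.01]
tip [ 0.5993 -0.0903  0.1098]
13.2 [ 0.5843 -0.0928  0.1434] axes [[0.887, 0.216, 0.408], [0.237, -0.972, 0.0], [0.396, 0.096, -0.913]] shift units [0.06 0.03 0.02] q [ 0.53  0.35 -0.43  2.08 -0.04  0.35 -1.15]
turn units [ 0.   -0.    0.01]
```

```bash
python3 al.py .45 -.009; python3 al.py .46 -.009; python3 - <<'E'
from h import *
from scipy.optimize import least_squares
# fit the stem end/collar from close cloud w2,w4: plane of collar top & sphere
yaw=.238;x=np.array([np.cos(yaw),np.sin(yaw),0]);y=np.array([-x[1],x[0],0])
B=np.array([.6192,-.0855,0])
for f in('w2.npz','w4.npz'):
    W=np.load(f)['W'].reshape(-1,3)-B;L=np.stack([W@x,W@y,W[:,2]],1)
    L=L[(abs(L[:,0])<.07)&(abs(L[:,1])<.05)&(L[:,2]>.02)&(L[:,2]<.125)]
    for th in np.arange(.32,.53,.03):
        d=L-[.004,0,.055];u=d@[-np.sin(th),0,np.cos(th)];v=d@[np.cos(th),0,np.sin(th)]
        r=np.hypot(v,d[:,1])
        # top of the stem: points with |r|<5, u about .06 ; side of stem: u in .048..056 r about 6.5
        t=(r<.0045)&(u>.05);t2=(u>.047)&(u<.0555)&(r<.011)
        print(f,round(th,2),'top',t.sum(),u[t].mean().round(4),u[t].std().round(4),'stem',t2.sum(),(r[t2].mean()).round(4),r[t2].std().round(4),v[t2].mean().round(4),d[t2,1].mean().round(4))
E
```

```text
tip [ 0.5977 -0.0907  0.109 ]
13.2 [ 0.5843 -0.0928  0.1434] axes [[0.887, 0.216, 0.408], [0.237, -0.972, 0.0], [0.396, 0.096, -0.913]] shift units [-0.09  0.03  0.02] q [ 0.53  0.35 -0.43  2.08 -0.04  0.35 -1.15]
turn units [0.   0.29 0.01]
tip [ 0.5972 -0.0908  0.1088]
13.2 [ 0.5843 -0.0928  0.1434] axes [[0.887, 0.216, 0.408], [0.237, -0.972, 0.0], [0.396, 0.096, -0.913]] shift units [-0.13  0.03  0.02] q [ 0.53  0.35 -0.43  2.08 -0.04  0.35 -1.15]
turn units [0.   0.38 0.01]
w2.npz 0.32 top 37 0.0558 0.0025 stem 153 0.0063 0.0026 0.002 0.0008
w2.npz 0.35 top 59 0.0568 0.003 stem 135 0.0062 0.0027 0.0024 0.0011
w2.npz 0.38 top 74 0.0576 0.0029 stem 120 0.0064 0.0025 0.0028 0.0009
w2.npz 0.41 top 90 0.0584 0.0028 stem 111 0.0072 0.0025 0.0037 0.0007
w2.npz 0.44 top 75 0.0601 0.0014 stem 96 0.0076 0.0022 0.0042 0.0006
w2.npz 0.47 top 65 0.0607 0.0008 stem 89 0.0082 0.0018 0.003 0.0009
w2.npz 0.5 top 53 0.0607 0.0007 stem 83 0.0087 0.0012 0.0023 0.0011
w2.npz 0.53 top 37 0.0606 0.0009 stem 78 0.0092 0.0008 0.0031 0.0013
w4.npz 0.32 top 52 0.0548 0.0026 stem 286 0.0064 0.0027 0.0022 0.0
w4.npz 0.35 top 63 0.055 0.0025 stem 253 0.0064 0.0028 0.0025 -0.0002
w4.npz 0.38 top 69 0.0549 0.0025 stem 216 0.0065 0.0027 0.003 -0.0001
w4.npz 0.41 top 65 0.055 0.0025 stem 196 0.0071 0.0026 0.004 -0.0002
w4.npz 0.44 top 26 0.0565 0.0019 stem 160 0.0075 0.0023 0.0048 -0.0007
w4.npz 0.47 top 0 nan nan stem 122 0.0077 0.0018 0.0054 -0.001
w4.npz 0.5 top 0 nan nan stem 95 0.0081 0.0011 0.0062 -0.0006
w4.npz 0.53 top 0 nan nan stem 83 0.0091 0.0006 0.0078 -0.0003<stdin>:14: RuntimeWarning: Mean of empty slice.
  ret = ret.dtype.type(ret / rcount)
  ret = _var(a, axis=axis, dtype=dtype, out=out, ddof=ddof,
  arrmean = um.true_divide(arrmean, div, out=arrmean,
  ret = ret.dtype.type(ret / rcount)
```

>>> {"op": "send_rows", "data": {"plan": [{"dx": -0.09, "dy": 0.02, "dz": 0, "wx": 0, "wy": 0.28, "wz": 0, "claw": 0}, {"dx": 0, "dy": 0, "dz": 0, "wx": 0, "wy": 0, "wz": 0, "claw": 0}, {"dx": 0, "dy": 0, "dz": 0, "wx": 0, "wy": 0, "wz": 0, "claw": 0}]}}

```text
t: 13.5
tool_pos: [0.5831, -0.094, 0.1429]
ee_rot: [-2.991, -0.358, -0.684]
wrist_force: [-0.1, -0.3, -1.4]
grip_width: 0.0236
finger_force: 117.6
```

```bash
python3 f.py;python3 al.py .45 -.009
```

```text
tool force [ 0.35  0.24 -1.03] [ 0.09 -0.85  0.06]
tip [ 0.5977 -0.0907  0.109 ]
13.5 [ 0.5831 -0.094   0.1429] axes [[0.875, 0.213, 0.435], [0.236, -0.972, 0.001], [0.422, 0.102, -0.901]] shift units [-0.01 -0.01  0.03] q [ 0.56  0.35 -0.46  2.1  -0.06  0.31 -1.12]
turn units [0.01 0.   0.  ]
```

Free of side load. I press on: 14 mm to home plus a little against the spring, in steps.

>>> {"op": "send_rows", "data": {"plan": [{"dx": 0, "dy": 0, "dz": 0.1, "wx": 0, "wy": 0, "wz": 0, "claw": 0}, {"dx": 0, "dy": 0, "dz": 0.1, "wx": 0, "wy": 0, "wz": 0, "claw": 0}, {"dx": 0, "dy": 0, "dz": 0.1, "wx": 0, "wy": 0, "wz": 0, "claw": 0}, {"dx": 0, "dy": 0, "dz": 0, "wx": 0, "wy": 0, "wz": 0, "claw": 0}]}}

```text
t: 13.9
tool_pos: [0.5848, -0.0933, 0.1369]
ee_rot: [-2.992, -0.359, -0.681]
wrist_force: [-7.4, -0.8, 6.0]
grip_width: 0.0238
finger_force: 117.6
```

```bash
python3 f.py;python3 al.py .45 -.015
```

```text
tool force [ -2.99  -0.93 -10.85] [ 0.02 -1.43  0.02]
tip [ 0.5977 -0.0907  0.109 ]
13.9 [ 0.5848 -0.0933  0.1369] axes [[0.876, 0.213, 0.433], [0.236, -0.972, 0.001], [0.421, 0.102, -0.901]] shift units [0.04 0.   0.02] q [ 0.55  0.36 -0.45  2.1  -0.05  0.3  -1.12]
turn units [0.   0.02 0.01]
```

>>> {"op": "send_rows", "data": {"plan": [{"dx": -0.03, "dy": 0, "dz": 0.1, "wx": 0, "wy": 0, "wz": 0, "claw": 0}, {"dx": 0, "dy": 0, "dz": 0.1, "wx": 0, "wy": 0, "wz": 0, "claw": 0}, {"dx": 0, "dy": 0, "dz": 0.1, "wx": 0, "wy": 0, "wz": 0, "claw": 0}, {"dx": 0, "dy": 0, "dz": 0, "wx": 0, "wy": 0, "wz": 0, "claw": 0}, {"dx": 0, "dy": 0, "dz": 0, "wx": 0, "wy": 0, "wz": 0, "claw": 0}]}}

```text
t: 14.4
tool_pos: [0.5873, -0.0927, 0.1315]
ee_rot: [-2.991, -0.359, -0.683]
wrist_force: [-3.4, -0.7, 2.9]
grip_width: 0.0236
finger_force: 117.6
```

```bash
python3 f.py;python3 al.py .45 -.021
```

```text
tool force [-0.77 -0.08 -6.39] [-0.2  -0.81  0.03]
tip [ 0.5977 -0.0907  0.109 ]
14.4 [ 0.5873 -0.0927  0.1315] axes [[0.875, 0.213, 0.434], [0.236, -0.972, 0.001], [0.422, 0.102, -0.901]] shift units [0.04 0.   0.02] q [ 0.54  0.37 -0.44  2.1  -0.05  0.28 -1.13]
turn units [0.   0.01 0.01]
```

>>> {"op": "send_rows", "data": {"plan": [{"dx": 0, "dy": 0, "dz": 0.1, "wx": 0, "wy": 0, "wz": 0, "claw": 0}, {"dx": 0, "dy": 0, "dz": 0, "wx": 0, "wy": 0, "wz": 0, "claw": 0}, {"dx": 0, "dy": 0, "dz": 0, "wx": 0, "wy": 0, "wz": 0, "claw": 0}]}}

```text
t: 14.7
tool_pos: [0.5882, -0.0926, 0.1296]
ee_rot: [-2.991, -0.359, -0.683]
wrist_force: [-1.7, -1.1, 1.8]
grip_width: 0.0237
finger_force: 117.6
```

>>> {"op": "send_rows", "data": {"plan": [{"dx": 0, "dy": 0, "dz": 0.06, "wx": 0, "wy": 0, "wz": 0, "claw": 0}, {"dx": 0, "dy": 0, "dz": 0, "wx": 0, "wy": 0, "wz": 0, "claw": 0}, {"dx": 0, "dy": 0, "dz": 0, "wx": 0, "wy": 0, "wz": 0, "claw": 0}]}}

```text
t: 15.0
tool_pos: [0.5884, -0.0925, 0.1291]
ee_rot: [-2.992, -0.359, -0.684]
wrist_force: [-8.2, -1.6, 12.8]
grip_width: 0.0239
finger_force: 119.8
```

```bash
python3 f.py;python3 al.py .45 -.023
```

```text
tool force [ -0.93  -0.37 -17.4 ] [ 0.08 -0.78  0.02]
tip [ 0.5977 -0.0907  0.109 ]
15.0 [ 0.5884 -0.0925  0.1291] axes [[0.875, 0.213, 0.434], [0.236, -0.972, 0.001], [0.422, 0.102, -0.901]] shift units [ 0.04  0.   -0.02] q [ 0.54  0.37 -0.44  2.1  -0.05  0.28 -1.13]
turn units [0.01 0.01 0.01]
```

```bash
python3 - <<'E'
from h import *
s,c=wcam();M=R.from_rotvec(s['ee_rot']).as_matrix();W=(wcloud(c)-s['tool_pos'])@M
for lo,hi in((-.05,-.03),(-.02,.01),(.012,.018),(.02,.027)):
    g=W[(abs(W[...,0])<.03)&(abs(W[...,1])<.025)&(W[...,2]>lo)&(W[...,2]<hi)]
    print(lo,len(g),'x',np.percentile(g[:,0],[50,98]).round(4),'y',np.median(g[:,1]).round(4))
cv2.imwrite('pics/w6.png',cv2.resize(c['frame'][120:320,130:390,::-1],None,fx=3,fy=3,interpolation=2))
s=state();print(s['t'],s['wrist_force'])
E
```

```text
-0.05 2814 x [0.0116 0.0136] y 0.0006
-0.02 2667 x [0.0106 0.0123] y 0.0005
0.012 677 x [0.0113 0.0164] y 0.001
0.02 192 x [0.0149 0.017 ] y 0.001
15.05 [-8.87558783 -1.0705189  12.9588545 ]
```

View pics/w6.png

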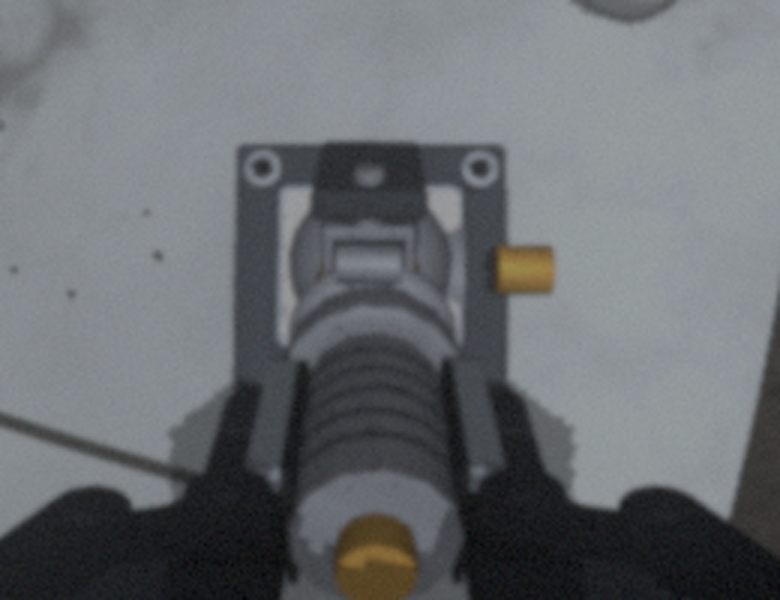

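The coupler sits unmoved in the fingers with its bead past the roller (368,262), pressing at about 17 N on the stop. I hand in.

```bash
python3 -c "
from rig import ticket
print(ticket.finish_job())"
```

```text
the job is handed in; nothing more can be done
None
```

The wide coupler is pressed onto the nipple and still gripped. The axial force dropped to about 4 N past the snap, then rose to about 17 N on the stop. I handed the job in at about 15 s; no verdict came back.

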